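# Sort left-hand and right-hand wheel brackets for the rover kit

## Robot

A 6-joint arm with a two-finger parallel gripper is mounted at the origin on the work surface. World frame = base frame: x ahead of the robot, y to its left, z up, the work surface at z = 0. Lengths are in m, angles in degrees, forces in N, time in s.
With the tool pointing down it reaches from about 0.325 to 0.775 m from the base axis. Payload 5.5 kg.
Tool frame: the origin (TCP) lies between the finger pads; the fingertips stand 17 mm ahead of it and the grasp point (between the pads) lies 2 mm behind it; z points along the fingers, y is the line along which they close (so a half turn about z gives the same grasp; the last joint's range is limited). The gripper opens to 88 mm and grips with 3 to 60 N. Pads are 20 mm wide; open, the fingers measure 115 mm over their backs; the gripper's body (75 mm by 178 mm) begins 61 mm behind the grasp point.
Start: joints at [73.184, 5.22, 70.514, -0, 104.267, -3.249], TCP at [0.141, 0.583, 0.24] pointing down, gripper open.
Joint ranges: [-164.24, 164.24], [-49.07, 125.15], [9.68, 141.18], [-86.29, 266.29], [3.28, 154.24], [-151.56, 151.56]. Speed limits (degrees/s): [147.25, 147.25, 172.46, 180, 180, 180].

## Interface

Orientations are given as a 3x3 rotation matrix whose columns are the frame's x, y, z axes.
In Python, from cell import bot gives the robot as it stands.
- The arm moves only by the tool jog_arm, never from a script. Its argument "moves" is a list that holds one entry, the list of rows, each a list of 7 numbers: the shift along the tool's x, y, z each as a share of 0.3 m, from -1 to 1, then the turn, a rotation vector about the tool's x, y, z each as a share of 2 rad, from -1 to 1, then the opening, from 0 (shut) to 1 (fully open). A call has 1 to 10 rows; each row is the pose to reach, as a shift and turn from the pose commanded when the call began, along the tool's axes at that moment; what a row does not reach only later rows make up. A row lasts 1/8 s, in which the tool goes at most 62.5 mm and 10.7 degrees, less where a joint would pass 70% of its speed; a pose out of reach is approached as far as the arm can. A call with a number of a shift or a turn outside -1 to 1 is refused whole. A call with a gripper value outside its range is refused whole. The fingers move at their own pace and stop on an object; the grip force is fixed at half the most. Time passes only in rows, so rows that repeat a pose let the fingers close. It gives the time, the measured TCP pose, the force, the opening and the grip force at its end, in the units of the state.
- bot.state(): the state, without advancing time (a new reading comes with each control period).
- bot.snapshot(name): name is "scene" or "top" or "wrist"; returns the picture (400x640x3 uint8, red, green, blue); there is no depth.
- bot.camera_info(name): a dict with "vfov" (degrees; the focal length in pixels is half the picture's height over the tangent of half this angle, whatever the lens; pixels are square), "cx", "cy" (the principal point, pixels), "dist" ([k1, k2, p1, p2, k3] as OpenCV has them; the pictures are not rectified), "R" (3x3) and "t" (3): a world point X has camera coordinates R X + t. Camera axes: x right, y down, z forward; pixel columns grow to the right and rows downward; lengths in m; the calibration is good to about 2 mm. A picture is of the moment at which its call begins: read the wrist's pose just before it. camera_info takes no time and is no camera call; for the wrist camera it gives the pose at the moment of the call.
- bot.job_done(): hands the job in; it is judged then, once.
The state is a dict: "t": time; "qpos": joint angles; "joint_velocities": joint speeds; "tau": joint torques, N m; "ee_pos": TCP position; "tool_rot": TCP orientation; "contact_force": force on the tool from outside, world axes, zero at the start; "torque": the same for the moment, N m; "grip_width": finger opening in m; "finger_force": force on a finger pad.
Only numpy, scipy, OpenCV 4.12 (cv2) and the standard library are available. Lean on these libraries where they do the work, as an engineer would, in place of code of your own. Each camera call takes 0.05 s, during which the arm holds its last target. There are 200 camera calls.

## Task

Two green wheel brackets with an L-shaped base, a left-hand one and a right-hand one, stand on the robotics club's table. Put the left-hand bracket into the blue tray and the right-hand bracket into the orange tray, each standing upright with its base flat on the tray's floor, and let go.

Things in the scene. Friction and masses are not known exactly. Their poses are not given: they have to be found in the camera images.
- left_bracket_grip (a point): Left-hand bracket, green, 45 g, 50 mm high. L-shaped base 6 mm thick: leg 66 x 24 mm; foot 22 mm wide sticks out 24 mm at one end, to the left seen from above with that end pointing away from you (a T base is neither hand). Upright wall to grip, 44 long, 10 thick, along the leg's middle. Point: in the wall, mid leg, 30 mm above the underside; x along the leg to the foot end, z up, foot at +y.
- right_bracket_grip (a point): Right-hand bracket, green, 45 g, 50 mm high. L-shaped base 6 mm thick: leg 66 x 24 mm; foot 22 mm wide sticks out 24 mm at one end, to the right seen from above with that end pointing away from you (a T base is neither hand). Upright wall to grip, 44 long, 10 thick, along the leg's middle. Point: in the wall, mid leg, 30 mm above the underside; x along the leg to the foot end, z up, foot at -y.
- blue_tray: Blue open tray for left-hand brackets, fixed: 170 mm (x) by 150 mm (y) outside, 25 mm high, walls and floor 5 mm thick. A white left-hand outline is printed on its floor (a sign only: the bracket may stand anywhere in the tray, any way round). Origin: centre of its underside, z up.
- orange_tray: Orange open tray for right-hand brackets, fixed: 170 mm (x) by 150 mm (y) outside, 25 mm high, walls and floor 5 mm thick. A white right-hand outline is printed on its floor (a sign only: the bracket may stand anywhere in the tray, any way round). Origin: centre of its underside, z up.
Not all that is in view belongs to the job. Leave any pink look-alike of the part that bears left_bracket_grip alone. What is shaped like the part that bears right_bracket_grip but purple is not meant.

How it is judged:
By the outcome, as a careful person would: the job done as asked, in the order asked, and still so for the second after the job is handed in, with the robot touching nothing.
It also fails if it takes over 51 s, if anything falls off the work surface, if the arm or the gripper's body presses on something with over 40 N, if the wrist force passes 120 N, or if a joint passes its speed limit or range.

## Working session

There is one attempt and no reset: what is moved stays moved. The work goes in short steps, Python scripts to look and compute and a tool call to move; the robot and the scene stay as the last step left them, time stands still between calls to the robot, and variables do not carry over. Pictures are saved under pics/ and viewed, at most 10 in all, crops included, and the job is handed in when it is done.

Besides the shell and the picture viewer there is one more tool, called after "Request:" as name(argument=value, ...), one argument or row to a line, values as JSON. jog_arm: Moves the arm, as the interface text tells. Shift numbers are shares of 0.3 m and turn numbers shares of 2 rad, none past 1 either way. Its arguments: {"type":"object","properties":{"moves":{"type":"array"}},"required":["moves"]}

```bash
mkdir -p pics; ls
python3 - <<'E'
from cell import bot
import cv2,numpy as np
s=bot.state(); print(s['t'],s['ee_pos'],s['tool_rot'],s['grip_width'])
for n in ['top','scene']:
    im=bot.snapshot(n); cv2.imwrite(f'pics/{n}0.png',im[:,:,::-1])
    print(n,bot.camera_info(n))
E
```

```text
pics
0.0 [0.14068536 0.58299832 0.2385248 ] [[-9.72087625e-01  2.34617313e-01 -6.04892450e-04]
 [ 2.34618039e-01  9.72085914e-01 -1.83051551e-03]
 [ 1.58536800e-04 -1.92134015e-03 -9.99998142e-01]] 0.08784073009147277
top {'vfov': 55.528646406099426, 'cx': 316.6566014494488, 'cy': 204.1306984272141, 'dist': array([-0.04997956,  0.        ,  0.        ,  0.        ,  0.        ]), 'R': array([[-0.00125513, -0.9995257 ,  0.03076995],
       [-0.98995116, -0.00310907, -0.14137549],
       [ 0.1414041 , -0.0306382 , -0.98947773]]), 't': array([-0.00861272,  0.61083819,  0.81363126])}
scene {'vfov': 57.03227709690449, 'cx': 315.01762126871614, 'cy': 204.29137832655258, 'dist': array([-0.07308039,  0.        ,  0.        ,  0.        ,  0.        ]), 'R': array([[-0.76414004,  0.64492164, -0.01288705],
       [ 0.55019254,  0.64121066, -0.53491781],
       [-0.33671676, -0.41584248, -0.84480581]]), 't': array([ 0.44896318, -0.28425368,  1.0372265 ])}
```

View pics/top0.png

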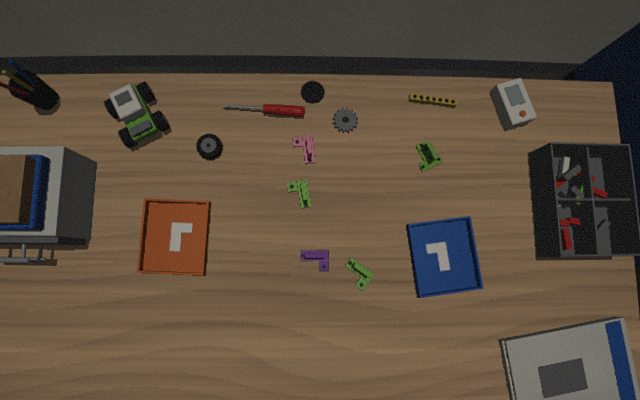

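View pics/scene0.png

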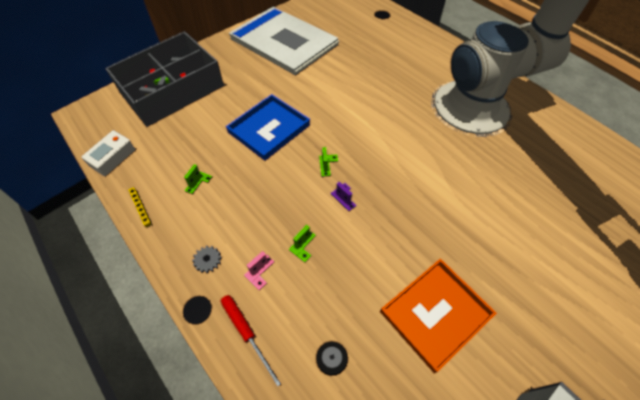

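The top view shows three green candidates, at (428,155), (300,193) and (360,273). The pink look-alike is at (305,148) and the purple one at (315,260). The blue tray is at (444,257) and the orange tray at (175,237). Next I'll crop the three green ones to tell left, right and T apart.

```bash
cat > h.py <<'E'
import numpy as np,cv2
from cell import bot
def K(c):
    f=200/np.tan(np.radians(c['vfov']/2)); return np.array([[f,0,c['cx']],[0,f,c['cy']],[0,0,1]])
def world(c,uv,z):
    n=cv2.undistortPoints(np.array(uv,float).reshape(-1,1,2),K(c),c['dist'])[:,0]
    C=-c['R'].T@c['t']; d=np.c_[n,np.ones(len(n))]@c['R']
    return C+d*((z-C[2])/d[:,2])[:,None]
def proj(c,X):
    return cv2.projectPoints(np.array(X,float),cv2.Rodrigues(c['R'])[0],c['t'],K(c),c['dist'])[0][:,0]
E
python3 - <<'E'
from h import *
im=cv2.imread('pics/top0.png')
out=[cv2.resize(cv2.convertScaleAbs(im[v-24:v+24,u-24:u+24],alpha=1.6),(260,260),interpolation=cv2.INTER_CUBIC) for u,v in [(428,155),(300,193),(360,273)]]
cv2.imwrite('pics/crop0.png',np.hstack(out))
c=bot.camera_info('top')
print(world(c,[(428,155),(300,193),(360,273),(444,257),(175,237)],0.006))
E
```

```text
[[ 0.73795919 -0.28071655  0.006     ]
 [ 0.64265749  0.03014131  0.006     ]
 [ 0.45583414 -0.10916753  0.006     ]
 [ 0.49166866 -0.30839531  0.006     ]
 [ 0.53821989  0.31938415  0.006     ]]
```

View pics/crop0.png

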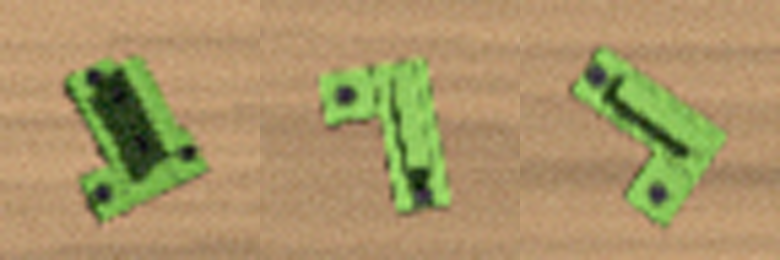

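Piece by piece:
- **(300,193):** the foot is at the top end and sticks out left, so this is the left-hand bracket.
- **(360,273):** with the foot end pointing lower right, the foot sticks out to its right, so this is the right-hand bracket.
- **(428,155):** the foot sticks out on both sides, so it's a T base and a decoy.

Next I'll fit poses by silhouette.

```bash
cat >> h.py <<'E'
from scipy.optimize import minimize
def box(a,b,c,d,e,f): return np.array([[x,y,z] for x in(a,b) for y in(c,d) for z in(e,f)])/1000
def parts(h,foot=True):  # h=+1 left, -1 right ; grip frame x,y; z from underside
    y=sorted([0,36*h])
    P=[box(-33,33,-12,12,0,6),box(-22,22,-5,5,6,50)]
    if foot: P.append(box(11,33,y[0],y[1],0,6))
    return P
def sil(c,p,h,z0=0,S=4):
    m=np.zeros((400*S,640*S),np.uint8); cs,sn=np.cos(p[2]),np.sin(p[2])
    for b in parts(h):
        X=b@np.array([[cs,sn,0],[-sn,cs,0],[0,0,1]])+[p[0],p[1],z0]
        cv2.fillConvexPoly(m,cv2.convexHull(np.round(proj(c,X)*S+(S-1)/2).astype(np.int32)),255)
    return cv2.resize(m,(640,400),interpolation=cv2.INTER_AREA)/255.
def green(im): # RGB
    hsv=cv2.cvtColor(im,cv2.COLOR_RGB2HSV); return cv2.inRange(hsv,(35,90,40),(75,255,255))
def fit(c,im,p0,h,z0=0,win=30):
    g=cv2.morphologyEx(green(im),cv2.MORPH_CLOSE,np.ones((5,5)))/255.
    u,v=proj(c,[[p0[0],p0[1],z0]])[0].astype(int); w=np.zeros_like(g); w[max(v-win,0):v+win,max(u-win,0):u+win]=1
    f=lambda q:(((sil(c,[q[0]/100,q[1]/100,q[2]/2],h,z0)-g)*w)**2).sum()/(g*w).sum()
    r=min((minimize(f,[p0[0]*100,p0[1]*100,2*(p0[2]+d)],method='Nelder-Mead',options=dict(initial_simplex=np.array([p0[0]*100,p0[1]*100,2*(p0[2]+d)])+np.vstack([np.zeros(3),np.eye(3)*.8]))) for d in(-.4,0,.4)),key=lambda r:r.fun)
    q=r.x; return np.array([q[0]/100,q[1]/100,q[2]/2]),r.fun
E
python3 - <<'E'
from h import *
c=bot.camera_info('top'); im=cv2.imread('pics/top0.png')[:,:,::-1].copy()
for n,p,h in [('L',(.643,.03,.2),1),('R',(.456,-.109,-2.2),-1),('R as left',(.456,-.109,-2.2),1),('T',(.738,-.281,-2.6),-1)]:
    q,e=fit(c,im,p,h); print(n,q[:2].round(4),np.degrees(q[2]).round(1),round(e,3),'r',np.hypot(*q[:2]).round(3))
E
```

```text
L [0.6419 0.0219] 9.7 0.037 r 0.642
R [ 0.4637 -0.1079] -125.8 0.033 r 0.476
R as left [ 0.459  -0.1036] -146.2 0.413 r 0.471
T [ 0.7399 -0.2771] -151.7 0.158 r 0.79
```

Request:
jog_arm(
  moves=[
    [[-1,-0.69,0,0,0,0,1],[-1,-0.69,0,0,0,0,1],[-1,-0.69,0,0,0,0,1],[-1,-0.69,0,0,0,0,1],[-1,-0.69,0,0,0,0,1],[-1,-0.69,0,0,0,0,1],[-1,-0.69,0,0,0,0,1],[-1,-0.69,0,0,0,0,1]],
  ],
)

```text
t: 1.1
ee_pos: [0.3835, 0.3119, 0.2393]
tool_rot: [[-0.972, 0.235, -0.001], [0.235, 0.972, 0.0], [0.001, -0.0, -1.0]]
contact_force: [-0.1, -0.1, -0.4]
grip_width: 0.088
finger_force: 0.0
```

Request:
jog_arm(
  moves=[
    [[-1,-0.69,0,0,0,-0.2,1],[-1,-0.69,0,0,0,-0.2,1],[-1,-0.69,0,0,0,-0.2,1],[-1,-0.69,0,0,0,-0.2,1],[-1,-0.69,0,0,0,-0.2,1],[-1,-0.69,0,0,0,-0.2,1],[-1,-0.69,0,0,0,-0.2,1],[-1,-0.69,0,0,0,-0.2,1]],
  ],
)

```text
t: 2.1
ee_pos: [0.6266, 0.0418, 0.2391]
tool_rot: [[-0.986, -0.164, -0.001], [-0.164, 0.986, 0.001], [0.001, 0.001, -1.0]]
contact_force: [-1.3, 0.9, -0.0]
grip_width: 0.0878
finger_force: 0.0
```

```bash
cat >> h.py <<'E'
def go(pos,yaw): # numbers for jog to TCP pos, tool down, tool y axis at yaw (deg)
    s=bot.state(); R=s['tool_rot']; d=R.T@(np.array(pos)-s['ee_pos'])
    y=np.array([np.cos(np.radians(yaw)),np.sin(np.radians(yaw)),0]); z=np.array([0,0,-1.])
    T=np.c_[np.cross(y,z),y,z]
    rv=cv2.Rodrigues(R.T@T)[0].ravel()
    print('t',round(s['t'],2),'at',s['ee_pos'].round(4),'yawY',np.degrees(np.arctan2(R[1,1],R[0,1])).round(1),'w',round(s['grip_width'],4),'JOG',(d/.3).round(3),(rv/2).round(3))
E
python3 - <<'E'
from h import *
go([.6419,.0219,.24],99.7)
c=bot.camera_info('wrist'); im=bot.snapshot('wrist'); cv2.imwrite('pics/w1.png',im[:,:,::-1])
q,e=fit(c,im,(.6419,.0219,np.radians(9.7)),1,win=120); print(q,np.degrees(q[2]),e, proj(c,[[*q[:2],0]]))
top=cv2.imread('pics/top0.png')[:,:,::-1].copy(); ct=bot.camera_info('top'); hsv=cv2.cvtColor(top,cv2.COLOR_RGB2HSV)
for n,lo,hi in [('blue',(105,150,40),(125,255,255)),('orange',(5,200,80),(14,255,255))]:
    m=cv2.inRange(hsv,lo,hi); m[:190]=0; m[:,:130]=0; m[310:]=0; m[:,490:]=0
    cs=max(cv2.findContours(m,0,2)[0],key=cv2.contourArea)
    X=world(ct,cs[:,0].astype(float),.025)[:,:2].astype(np.float32); print(n,cv2.minAreaRect(X))
E
```

```text
t 2.1 at [0.6266 0.0418 0.2391] yawY 99.4 w 0.0878 JOG [-0.039 -0.074 -0.003] [ 0.    -0.001 -0.002]
[0.6418577  0.0206719  0.18306288] 10.488730435058226 0.01943127518387034 [[301.03775578 183.56510803]]
blue ((0.4939510226249695, -0.3024607002735138), (0.16623777151107788, 0.15154215693473816), 7.378649711608887)
orange ((0.5453763008117676, 0.389303058385849), (0.003318959381431341, 0.0015699525829404593), 47.03185272216797)
```

View pics/w1.png

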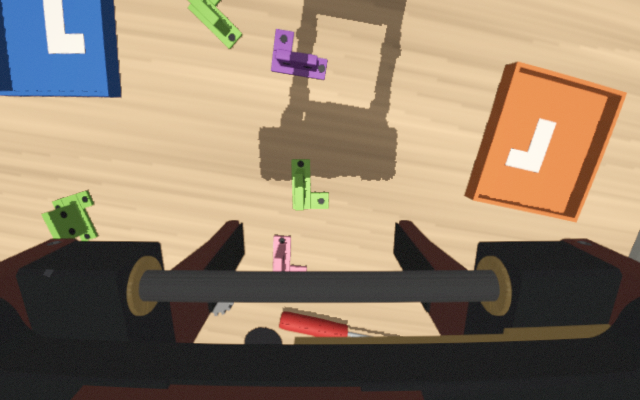

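The left bracket is at (301,184) in the wrist view, alone with the foot on its left side, and the fit agrees with the top camera within 1.5 mm. I'll descend on it and close the gripper.

Request:
jog_arm(
  moves=[
    [[-0.039,-0.078,0.2,0,0,-0.01,1],[-0.039,-0.078,0.4,0,0,-0.01,1],[-0.039,-0.078,0.55,0,0,-0.01,1],[-0.039,-0.078,0.65,0,0,-0.01,1],[-0.039,-0.078,0.697,0,0,-0.01,1],[-0.039,-0.078,0.697,0,0,-0.01,1],[-0.039,-0.078,0.697,0,0,-0.01,1],[-0.039,-0.078,0.697,0,0,-0.01,0],[-0.039,-0.078,0.697,0,0,-0.01,0],[-0.039,-0.078,0.697,0,0,-0.01,0]],
  ],
)

```text
t: 3.4
ee_pos: [0.6424, 0.0187, 0.0309]
tool_rot: [[-0.983, -0.182, 0.001], [-0.182, 0.983, -0.0], [-0.001, -0.0, -1.0]]
contact_force: [0.0, 0.1, 0.1]
grip_width: 0.0614
finger_force: 0.0
```

Request:
jog_arm(
  moves=[
    [[0,0,0,0,0,0,0],[0,0,0,0,0,0,0],[0,0,0,0,0,0,0],[0,0,0,0,0,0,0],[0,0,0,0,0,0,0],[0,0,0,0,0,0,0]],
  ],
)

```text
t: 4.15
ee_pos: [0.6422, 0.0189, 0.0305]
tool_rot: [[-0.983, -0.182, 0.0], [-0.182, 0.983, 0.0], [-0.0, 0.0, -1.0]]
contact_force: [0.2, 0.4, 0.7]
grip_width: 0.01
finger_force: 30.0
```

Request:
jog_arm(
  moves=[
    [[0,0,-0.1,0,0,0,0],[0,0,-0.25,0,0,0,0],[0,0,-0.4,0,0,0,0],[0.1,-0.15,-0.4,0,0,0,0],[0.22,-0.32,-0.4,0,0,0,0],[0.34,-0.5,-0.4,0,0,0,0],[0.46,-0.67,-0.4,0,0,0,0],[0.57,-0.83,-0.4,0,0,0,0],[0.65,-0.95,-0.4,0,0,0,0],[0.68,-1,-0.4,0,0,0,0]],
  ],
)

```text
t: 5.4
ee_pos: [0.4951, -0.3153, 0.1504]
tool_rot: [[-0.984, -0.179, -0.0], [-0.179, 0.984, -0.0], [0.0, -0.0, -1.0]]
contact_force: [0.1, -0.5, -1.1]
grip_width: 0.0104
finger_force: 30.0
```

Request:
jog_arm(
  moves=[
    [[0,0,0,0,0,0,0],[0,0,0,0,0,0,0]],
  ],
)

```text
t: 5.65
ee_pos: [0.497, -0.312, 0.1504]
tool_rot: [[-0.983, -0.184, 0.0], [-0.184, 0.983, 0.001], [-0.0, 0.001, -1.0]]
contact_force: [0.1, -0.5, 0.3]
grip_width: 0.0099
finger_force: 30.0
```

Run:
```python
from h import *
go([.496,-.314,.0365],100.6)
im=bot.snapshot('wrist'); cv2.imwrite('pics/w2.png',im[:,:,::-1])
```

```text
t 5.65 at [ 0.497  -0.312   0.1504] yawY 100.6 w 0.0099 JOG [ 0.005 -0.006  0.38 ] [ 0.  0. -0.]
```

View pics/w2.png

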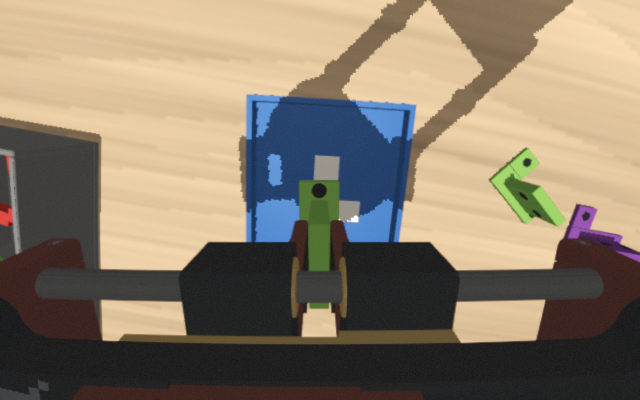

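The bracket is held upright over the blue tray, seen around (320,215), with the outline partly hidden behind it. I'll lower it and release.

Request:
jog_arm(
  moves=[
    [[0,0,0.12,0,0,0,0],[0,0,0.24,0,0,0,0],[0,0,0.32,0,0,0,0],[0,0,0.36,0,0,0,0],[0,0,0.38,0,0,0,0],[0,0,0.38,0,0,0,0],[0,0,0.38,0,0,0,0],[0,0,0.38,0,0,0,0]],
  ],
)

```text
t: 6.7
ee_pos: [0.4967, -0.3136, 0.0375]
tool_rot: [[-0.983, -0.182, 0.001], [-0.182, 0.983, -0.001], [-0.001, -0.001, -1.0]]
contact_force: [0.1, 0.3, 0.1]
grip_width: 0.0098
finger_force: 30.0
```

Request:
jog_arm(
  moves=[
    [[0,0,0,0,0,0,0.4],[0,0,0,0,0,0,0.4],[0,0,0,0,0,0,0.4],[0,0,0,0,0,0,0.4],[0,0,-0.1,0,0,0,0.4],[0,0,-0.25,0,0,0,0.4],[0,0,-0.45,0,0,0,0.5],[0,0,-0.6,0,0,0,1],[0,0,-0.68,0,0,0,1],[0,0,-0.68,0,0,0,1]],
  ],
)

```text
t: 7.95
ee_pos: [0.497, -0.3138, 0.2432]
tool_rot: [[-0.983, -0.182, 0.004], [-0.182, 0.983, -0.003], [-0.003, -0.003, -1.0]]
contact_force: [-0.6, -0.5, 0.1]
grip_width: 0.0701
finger_force: 0.0
```

Run:
```python
from h import *
go([.4637,-.1079,.24],-35.8)
```

```text
t 7.95 at [ 0.497  -0.3138  0.2432] yawY 100.5 w 0.0701 JOG [-0.016  0.695  0.008] [1.000e-03 3.000e-03 1.189e+00]
```

Request:
jog_arm(
  moves=[
    [[-0.016,0.2,0,0,0,0.9,1],[-0.016,0.4,0,0,0,0.9,1],[-0.016,0.6,0,0,0,0.9,1],[-0.016,0.695,0,0,0,0.9,1],[-0.016,0.695,0,0,0,0.9,1],[-0.016,0.695,0,0,0,0.9,1],[-0.016,0.695,0,0,0,0.9,1],[-0.016,0.695,0,0,0,0.9,1],[-0.016,0.695,0,0,0,0.9,1],[-0.016,0.695,0,0,0,0.9,1]],
  ],
)

```text
t: 9.2
ee_pos: [0.4626, -0.1072, 0.2381]
tool_rot: [[0.051, 0.999, -0.003], [0.999, -0.051, 0.001], [0.001, -0.003, -1.0]]
contact_force: [0.0, 0.2, -0.3]
grip_width: 0.0876
finger_force: 0.0
```

Request:
jog_arm(
  moves=[
    [[0,0,0,0,0,0.289,1],[0,0,0,0,0,0.289,1],[0,0,0,0,0,0.289,1],[0,0,0,0,0,0.289,1],[0,0,0,0,0,0.289,1]],
  ],
)

```text
t: 9.82
ee_pos: [0.4628, -0.1073, 0.2394]
tool_rot: [[0.582, 0.813, -0.002], [0.813, -0.582, 0.0], [-0.001, -0.002, -1.0]]
contact_force: [0.7, 0.7, -0.6]
grip_width: 0.0882
finger_force: 0.0
```

Run:
```python
from h import *
c=bot.camera_info('wrist'); im=bot.snapshot('wrist'); cv2.imwrite('pics/w3.png',im[:,:,::-1])
q,e=fit(c,im,(.4637,-.1079,np.radians(-125.8)),-1,win=110); print(q,np.degrees(q[2]),e, proj(c,[[*q[:2],0]]))
go([*q[:2],.03],np.degrees(q[2])+90)
ct=bot.camera_info('top'); top=bot.snapshot('top'); cv2.imwrite('pics/top1.png',top[:,:,::-1])
q,e=fit(ct,top,(.496,-.314,.18),1,.005); print('blue L',q,e)
t0=cv2.cvtColor(cv2.imread('pics/top0.png'),cv2.COLOR_BGR2HSV); m=cv2.inRange(t0,(3,170,60),(18,255,255)); m[:190]=0; m[:,:130]=0; m[310:]=0; m[:,220:]=0
cs=max(cv2.findContours(m,0,2)[0],key=cv2.contourArea); print('orange',cv2.minAreaRect(world(ct,cs[:,0].astype(float),.025)[:,:2].astype(np.float32)))
```

```text
[ 0.46397655 -0.10921365 -2.19066409] -125.51580659688894 0.02970351517693449 [[320.61912186 174.54862479]]
t 9.88 at [ 0.4629 -0.1073  0.2397] yawY -35.6 w 0.0877 JOG [-0.003  0.008  0.699] [-0.001  0.    -0.001]
blue L [ 0.496 -0.314 -0.22 ] inf
orange ((0.5393407940864563, 0.31777575612068176), (0.15108858048915863, 0.1685609370470047), 87.68976593017578)h.py:29: RuntimeWarning: divide by zero encountered in scalar divide
  f=lambda q:(((sil(c,[q[0]/100,q[1]/100,q[2]/2],h,z0)-g)*w)**2).sum()/(g*w).sum()
  np.max(np.abs(fsim[0] - fsim[1:])) <= fatol):
```

View pics/w3.png

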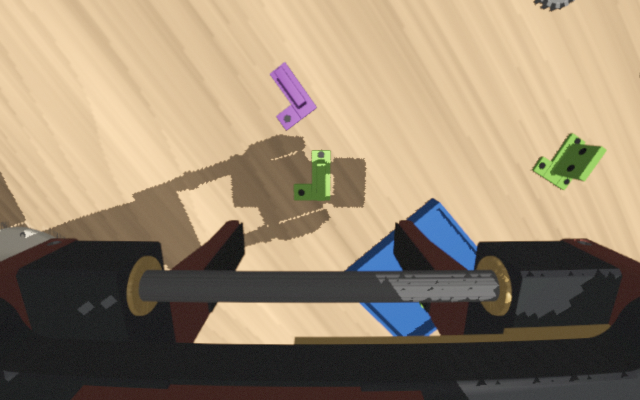

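The right bracket is at (320,175) with the foot on its right side, clear of the purple one at (290,95). The fit agrees within 1.5 mm, so I'll grasp it.

Request:
jog_arm(
  moves=[
    [[-0.003,0.008,0.2,0,0,0,1],[-0.003,0.008,0.4,0,0,0,1],[-0.003,0.008,0.55,0,0,0,1],[-0.003,0.008,0.65,0,0,0,1],[-0.003,0.008,0.697,0,0,0,1],[-0.003,0.008,0.697,0,0,0,1],[-0.003,0.008,0.697,0,0,0,1],[-0.003,0.008,0.697,0,0,0,0],[-0.003,0.008,0.697,0,0,0,0],[-0.003,0.008,0.697,0,0,0,0]],
  ],
)

```text
t: 11.18
ee_pos: [0.4647, -0.1096, 0.0318]
tool_rot: [[0.584, 0.812, 0.001], [0.812, -0.584, -0.0], [0.0, 0.001, -1.0]]
contact_force: [-0.0, 0.2, -0.2]
grip_width: 0.0613
finger_force: 0.0
```

Request:
jog_arm(
  moves=[
    [[0,0,0,0,0,0,0],[0,0,0,0,0,0,0],[0,0,0,0,0,0,0],[0,0,0,0,0,0,0],[0,0,0,0,0,0,0],[0,0,0,0,0,0,0]],
  ],
)

```text
t: 11.92
ee_pos: [0.4644, -0.1095, 0.0314]
tool_rot: [[0.584, 0.812, -0.0], [0.812, -0.584, 0.0], [-0.0, -0.0, -1.0]]
contact_force: [0.3, -0.2, 0.4]
grip_width: 0.0098
finger_force: 30.0
```

Request:
jog_arm(
  moves=[
    [[0,0,-0.1,0,0,0,0],[0,0,-0.25,0,0,0,0],[0,0,-0.4,0,0,0,0],[0,0,-0.4,0,0,0,0]],
  ],
)

```text
t: 12.42
ee_pos: [0.4663, -0.1101, 0.156]
tool_rot: [[0.584, 0.812, 0.008], [0.812, -0.584, -0.002], [0.003, 0.007, -1.0]]
contact_force: [-0.1, -0.7, -1.2]
grip_width: 0.0098
finger_force: 30.0
```

Run:
```python
from h import *
# tray long axis ~ world yaw 177.7-180 (x); choose bracket yaw 180 -> y axis world -90; foot at -y(bracket)=+y world
for y in(-90,0,-36): go([.539,.306,.155],y)
```

```text
t 12.43 at [ 0.4663 -0.1101  0.156 ] yawY -35.8 w 0.0098 JOG [ 1.267 -0.614  0.002] [ 0.003 -0.003  0.473]
t 12.43 at [ 0.4663 -0.1101  0.156 ] yawY -35.8 w 0.0098 JOG [ 1.267 -0.614  0.002] [ 0.004 -0.    -0.312]
t 12.43 at [ 0.4663 -0.1101  0.156 ] yawY -35.8 w 0.0098 JOG [ 1.267 -0.614  0.002] [ 0.004 -0.001  0.002]
```

Request:
jog_arm(
  moves=[
    [[0.1,-0.05,0,0,0,-0.05,0],[0.28,-0.13,0,0,0,-0.12,0],[0.45,-0.2,0,0,0,-0.2,0],[0.62,-0.28,0,0,0,-0.26,0],[0.8,-0.36,0,0,0,-0.312,0],[0.9,-0.41,0,0,0,-0.312,0],[0.95,-0.43,0,0,0,-0.312,0],[0.95,-0.43,0,0,0,-0.312,0],[0.95,-0.43,0,0,0,-0.312,0]],
  ],
)

```text
t: 13.55
ee_pos: [0.5263, 0.1959, 0.1511]
tool_rot: [[0.001, 1.0, -0.0], [1.0, -0.001, -0.001], [-0.001, -0.0, -1.0]]
contact_force: [-0.3, 0.6, -1.3]
grip_width: 0.0097
finger_force: 30.0
```

Run:
```python
from h import *
go([.551,.318,.0375],0)
```

```text
t 13.55 at [0.5263 0.1959 0.1511] yawY -0.1 w 0.0097 JOG [0.408 0.082 0.378] [-0.     0.    -0.001]
```

Request:
jog_arm(
  moves=[
    [[0.15,0.03,0,0,0,0,0],[0.3,0.06,0,0,0,0,0],[0.38,0.08,0,0,0,0,0],[0.408,0.082,0,0,0,0,0],[0.408,0.082,0,0,0,0,0],[0.408,0.082,0,0,0,0,0]],
  ],
)

```text
t: 14.3
ee_pos: [0.5511, 0.3182, 0.1517]
tool_rot: [[0.001, 1.0, 0.0], [1.0, -0.001, -0.0], [-0.0, 0.0, -1.0]]
contact_force: [-0.2, -1.3, -1.0]
grip_width: 0.01
finger_force: 30.0
```

Run:
```python
from h import *
go([.551,.318,.037],0)
im=bot.snapshot('wrist'); cv2.imwrite('pics/w4.png',im[:,:,::-1])
top=bot.snapshot('top'); cv2.imwrite('pics/top2.png',top[:,:,::-1])
ct=bot.camera_info('top'); q,e=fit(ct,top,(.496,-.314,.18),1,.005); print('blue L',q,e)
```

```text
t 14.3 at [0.5511 0.3182 0.1517] yawY -0.1 w 0.01 JOG [-0.001 -0.     0.382] [ 0.     0.    -0.001]
blue L [ 0.49753843 -0.31306237  0.21250201] 0.06666242658731661
```

View pics/w4.png

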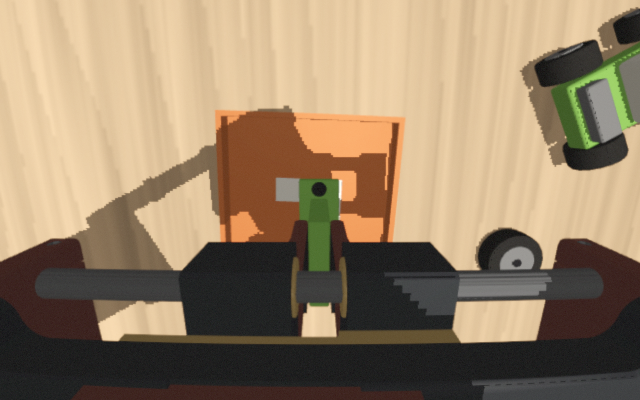

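The bracket is held upright over the orange tray, seen around (320,210). The left bracket's fit in the blue tray matches where I put it, standing. I'll lower the right one and release.

Request:
jog_arm(
  moves=[
    [[0,0,0.12,0,0,0,0],[0,0,0.24,0,0,0,0],[0,0,0.32,0,0,0,0],[0,0,0.36,0,0,0,0],[0,0,0.38,0,0,0,0],[0,0,0.38,0,0,0,0],[0,0,0.38,0,0,0,0],[0,0,0.38,0,0,0,0]],
  ],
)

```text
t: 15.4
ee_pos: [0.5513, 0.3198, 0.0385]
tool_rot: [[-0.0, 1.0, 0.001], [1.0, 0.0, 0.001], [0.001, 0.001, -1.0]]
contact_force: [-1.2, 0.0, -1.0]
grip_width: 0.0099
finger_force: 30.0
```

Request:
jog_arm(
  moves=[
    [[0,0,0,0,0,0,0.4],[0,0,0,0,0,0,0.4],[0,0,0,0,0,0,0.4],[0,0,0,0,0,0,0.4],[0,0,-0.1,0,0,0,0.4],[0,0,-0.25,0,0,0,0.4],[0,0,-0.45,0,0,0,0.5],[0,0,-0.6,0,0,0,1],[0,0,-0.68,0,0,0,1],[0,0,-0.68,0,0,0,1]],
  ],
)

```text
t: 16.65
ee_pos: [0.5516, 0.3199, 0.2443]
tool_rot: [[-0.0, 1.0, 0.004], [1.0, 0.0, 0.002], [0.002, 0.004, -1.0]]
contact_force: [-0.6, 1.2, 0.3]
grip_width: 0.0703
finger_force: 0.0
```

Request:
jog_arm(
  moves=[
    [[-0.3,-0.1,0,0,0,0,1],[-0.6,-0.1,0,0,0,0,1],[-0.9,-0.1,0,0,0,0,1],[-0.9,-0.1,0,0,0,0,1],[-0.9,-0.1,0,0,0,0,1],[-0.9,-0.1,0,0,0,0,1],[-0.9,-0.1,0,0,0,0,1]],
  ],
)

```text
t: 17.52
ee_pos: [0.5206, 0.0502, 0.2401]
tool_rot: [[-0.0, 1.0, -0.002], [1.0, 0.0, 0.0], [0.0, -0.002, -1.0]]
contact_force: [0.2, -0.0, -0.2]
grip_width: 0.0878
finger_force: 0.0
```

Run:
```python
from h import *
top=bot.snapshot('top'); cv2.imwrite('pics/top3.png',cv2.convertScaleAbs(top[:,:,::-1],alpha=1.6))
ct=bot.camera_info('top')
for p,h in [((.496,-.314,.18),1),((.551,.318,-1.57),-1)]: print(fit(ct,top,p,h,.005))
```

```text
(array([ 0.49758077, -0.31249024,  0.21220323]), np.float64(0.07428543784738931))
(array([ 0.55090735,  0.32660557, -1.57577606]), np.float64(1.3445460383737238))
```

View pics/top3.png

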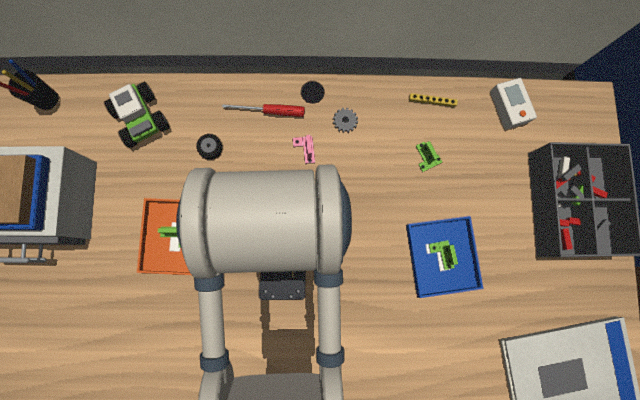

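The left bracket stands in the blue tray at (443,255). The arm partly hides the orange tray, so I'll move on and check again.

Request:
jog_arm(
  moves=[
    [[-0.2,0,0,0,0,0,1],[-0.4,0,0,0,0,0,1],[-0.4,0,0,0,0,0,1],[-0.4,0,0,0,0,0,1],[-0.4,0,0,0,0,0,1]],
  ],
)

```text
t: 18.2
ee_pos: [0.5211, -0.0687, 0.2414]
tool_rot: [[-0.002, 1.0, 0.0], [1.0, 0.002, 0.0], [0.0, 0.0, -1.0]]
contact_force: [0.0, 0.7, 1.1]
grip_width: 0.0873
finger_force: 0.0
```

Run:
```python
from h import *
top=bot.snapshot('top'); b=cv2.convertScaleAbs(top[:,:,::-1],alpha=1.6)
cv2.imwrite('pics/top4.png',np.hstack([cv2.resize(b[190:310,u:u+120],(400,400)) for u in(115,385)]))
ct=bot.camera_info('top')
for p,h in [((.551,.318,-1.57),-1)]: print(fit(ct,top,p,h,.005))
```

```text
(array([ 0.55060309,  0.32083209, -1.56597909]), np.float64(0.06686268654968705))
```

View pics/top4.png

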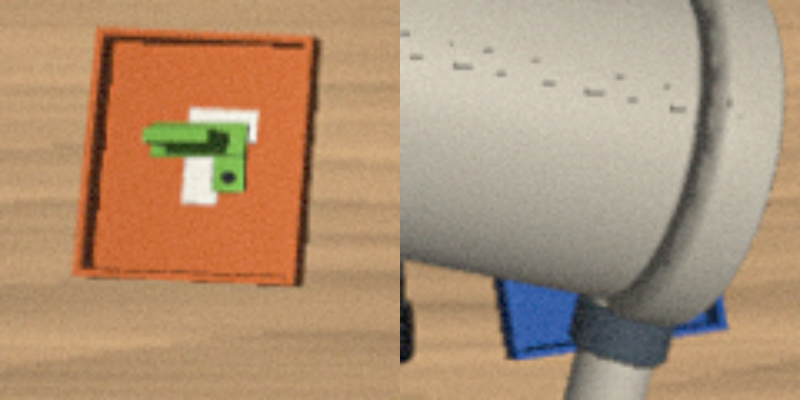

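The right-hand bracket stands upright and flat in the orange tray, and its fit matches the placed pose. The gripper touches nothing, so I'm handing in.

```bash
python3 -c "
from cell import bot
print(bot.job_done())"
```

```text
the job is handed in; nothing more can be done
None
```

I put the left-hand bracket in the blue tray and the right-hand bracket in the orange tray, both upright and released, and handed the job in at about 18 s; no verdict was shown.

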